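Press the sewing tin's lid home

ROBOT

A 6-joint arm with a two-finger parallel gripper is mounted at the origin on the work surface. World frame = base frame: x ahead of the robot, y to its left, z up, the work surface at z = 0. Lengths are in m, angles in degrees, forces in N, time in s.
With the tool pointing down it reaches from about 0.25 to 0.725 m from the base axis. Payload 9.7 kg.
Tool frame: the origin (TCP) lies between the finger pads; the fingertips stand 19 mm ahead of it and the grasp point (between the pads) is the TCP; x points along the fingers, y is the direction in which the jaws open and shut, and the axes are right-handed (so a half turn about x gives the same grasp; the last joint's range is limited). The gripper opens to 85 mm and grips with 20 to 120 N. Pads are 22 mm wide; open, the fingers measure 114 mm over their backs; the gripper's body (76 mm by 85 mm) begins 54 mm behind the grasp point. The pads swing forward as they close: fully open they stand 13 mm farther back than shut.
Start: joints at [65.89, 4.979, 10.078, 95.1, 0, 90], TCP at [0.225, 0.502, 0.25] pointing down, gripper open.
Joint ranges: [-179.16, 179.16], [-48.56, 103.87], [-65.8, 70.77], [-126.05, 130.52], [-82.76, 87.17], [-180, 180]. Speed limits (degrees/s): [127.2, 127.2, 147.25, 180, 180, 180].

INTERFACE

Orientations are given as [roll, pitch, yaw] about the fixed x, y, z axes, in that order (R = Rz(yaw) Ry(pitch) Rx(roll)).
In Python, from workcell import bot gives the robot as it stands. The module is installed in compiled form; this text tells all that it offers.
- The arm moves only by the shell command python3 -m handwheel 'ROWS' [FORCE]. ROWS is JSON, a list of rows, each a list of 7 numbers: the turn, a rotation vector about the tool's x, y, z in degrees, then the shift along the tool's x, y, z in m, then the closure, from -1 (fully open) to 1 (shut), so that 0 is half open. In form: [[ax, ay, az, dx, dy, dz, fingers], ...]. A call has 1 to 20 rows; each row is the pose to reach, as a shift and turn from the pose commanded when the call began, along the tool's axes at that moment; what a row does not reach only later rows make up. A row lasts 1/8 s, in which the tool goes at most 62.5 mm and 10.7 degrees, less where a joint would pass 70% of its speed; a pose out of reach is approached as far as the arm can. A call with a gripper value outside its range is refused whole. The fingers move at their own pace and stop on an object; FORCE is the grip in N (left out, the last holds). Time passes only in rows, so rows that repeat a pose let the fingers close. It gives the time, the measured TCP pose, the force and the opening at its end, in the units of the state.
- bot.get_obs(): the state, without advancing time (a new reading comes with each control period).
- bot.camera(name): name is "side" or "top" or "wrist"; returns a dict with "frame" (384x512x3 uint8, red, green, blue), "fx", "fy", "cx", "cy" (pixels), "R" (3x3) and "t" (3): a world point X has camera coordinates R X + t; the wrist camera has in their place "tool_from_camera" (4x4, takes a point from camera to tool coordinates, whose origin is the TCP and whose axes are the tool frame's). Camera axes: x right, y down, z forward; pixel columns grow to the right and rows downward; lengths in m; the calibration is good to about 2 mm. A picture is of the moment at which its call begins: read the wrist's pose just before it. There is no depth.
- bot.job_done(): hands the job in, once; it reports no verdict.
Trained networks look in a picture, given as the dict that the camera call returned (one of the last four; its "shot" number tells which), for a name from the list of things; names that differ only in an ending like _2 or _b are one class to them, and where a whole thing is asked for, a point or a joint stands for the part that bears it (a point fixed in the world has none). Each returns a list of dicts, best first, with "conf" (0 to 1); they miss things now and then, are a little off and sometimes report something else, mostly with a low value. They report only what shows in the picture. A call takes as long as a camera call. They do not tell look-alikes from the thing itself.
- bot.look_for(name, picture): "bbox" ([left, top, width, height] as shares, 0 to 1, of the picture: columns of its width, rows of its height, round what is visible of it).
- bot.tip_of(name, picture): "centre" ([column, row] as shares, 0 to 1, of the picture: columns of its width, rows of its height: a listed point, or the origin of a listed thing).
The state is a dict: "time": time; "q": joint angles; "qd": joint speeds; "joint_efforts": joint torques, N m; "ee_pos": TCP position; "tcp_rot": TCP orientation; "wrist_force": force on the tool from outside, world axes, zero at the start; "torque": the same for the moment, N m; "opening": finger opening in m.
Only numpy, scipy, OpenCV 4.12 (cv2) and the standard library are available. Lean on these libraries where they do the work, as an engineer would, in place of code of your own. Each camera call takes 0.05 s, during which the arm holds its last target.

TASK

The press-on lid of the round yellow sewing tin has sprung up. Press it fully home with a light fingertip push straight down on each of its three thumb pads, working clockwise as seen from above: start with the pad just after the pull tab, then the next one, and finish on the pad beside the pull tab, so that the trapped air leaves there. Do not shove, tip or lift the tin, leave the button jar, darning egg, thimble and magnet where they are, and take the hand clear at the end.

Things in the scene. Friction and masses are not known exactly. Their poses are not given: they have to be found in the camera images.
- tin: Round yellow plastic sewing tin, 140 mm across, loose on the board, about 0.6 kg with contents, 72 mm tall with its lid home. Origin at the centre of its underside, z up. The lid's pull tab points along the tin's own -x. Three round thumb pads on the lid, 60 mm from its centre, lie at +60, -60 and 180 degrees from the tin's +x (counted towards its +y)
- lid_mid (a point): Middle of the upper face of the press-on lid: paler yellow, 149 mm across, 18 mm skirt, starting crooked and 4 to 10 mm too high. Each pad sits over a snap lug with its own rubbing fit: it gives at 5 to 6 N, stays where it is left, comes to a stop when home (springing under 2 mm deeper while pressed hard), and hardly moves when another pad is pressed. The plastic dents above 40 N of fingertip force
- tab_tip (a point): Outer end of the lid's pull tab, a rounded tongue 24 mm wide that sticks out 24 mm from the lid's edge, beside the last pad
- pad_first (a point): Middle of the upper face of the thumb pad to press first (pads: orange-amber discs, 25 mm across, 2 mm proud of the lid): the next one clockwise, seen from above, after the pull tab (at +60 degrees in the tin's frame). Home when 74 mm above the tin's underside (seated if within 1.5 mm of that)
- pad_second (a point): Middle of the upper face of the thumb pad to press second (at -60 degrees in the tin's frame). Home at 74 mm, as the first
- pad_tab (a point): Middle of the upper face of the thumb pad beside the pull tab, to press last (at 180 degrees in the tin's frame). Home at 74 mm, as the first
- jar_mid (a point): Clear jar full of buttons with a ribbed white screw-top lid, 64 mm across, 88 mm tall, standing loose; leave alone. Point: its centre, 44 mm up
- egg_mid (a point): Wooden darning egg, 52 mm thick, with a handle, 140 mm long in all, lying loose; leave alone. Point: the centre of the egg part, 26 mm up; the handle runs along the point's +x to 106 mm away
- thimble_mid (a point): Steel thimble, 18 mm across, 23 mm tall, standing loose; leave alone. Point: its centre, 11 mm up
- magnet_mid (a point): Dark grey ring-shaped ceramic magnet, 38 mm across, 8 mm thick, lying loose; leave alone. Point: its centre, 4 mm up
There are look-alikes about, which are no part of the job. Leave any blue or grey look-alike of the tin alone.

How it is judged (in metres and radians):
On the way, in this order (a step that is already met when the one before it is completed fails the run):
1. the pad after the pull tab (clockwise) is pressed home, the other two still up (z of pad_first in the frame of tin below 0.0755 m and z of each of pad_second, pad_tab in the frame of tin above 0.0765 m), for 0.1 s.
2. the next pad clockwise is home too, the tab's pad still up (z of each of pad_first, pad_second in the frame of tin below 0.0755 m and z of pad_tab in the frame of tin above 0.0765 m), for 0.1 s.
3. the pad beside the pull tab is home as well (z of each of pad_first, pad_second, pad_tab in the frame of tin below 0.0755 m), for 0.1 s.
At the end, for the whole second after the job is handed in: All three thumb pads within 1.5 mm of home (74 mm over the tin's underside), the tin upright, at rest and within 25 mm of where it stood, and the jar, egg, thimble and magnet within 20 mm of where they were (all of step 3 and angle between tin's own z axis and vertical below 0.05 rad and distance of tin from where it was at the start of the episode below 0.025 m and linear speed of tin below 0.01 m/s and distance of each of jar_mid, egg_mid, thimble_mid, magnet_mid from where it was at the start of the episode below 0.02 m); the robot touches nothing.
It fails at once if a pad is pressed home before its turn ((z of pad_second in the frame of tin below 0.0755 m and z of pad_first in the frame of tin above 0.0765 m) or (z of pad_tab in the frame of tin below 0.0755 m and z of any of pad_first, pad_second in the frame of tin above 0.0765 m)).
It fails at once if the lid is pressed with more than 40 N (contact force between lid and the fingers above 40 N).
It fails at once if the tin is lifted or tipped (height (world z) of tin above 0.008 m or angle between tin's own z axis and vertical above 0.15 rad).
It fails at once if the tin is shoved more than 25 mm (distance of tin from where it was at the start of the episode above 0.025 m).
It fails at once if the jar, egg, thimble or magnet is moved more than 20 mm (distance of any of jar_mid, egg_mid, thimble_mid, magnet_mid from where it was at the start of the episode above 0.02 m).
It also fails if it takes over 38 s, if anything falls off the work surface, if the arm or the gripper's body presses on something with over 40 N, if the wrist force passes 120 N, or if a joint passes its speed limit or range.

## Working session

There is one attempt and no reset: what is moved stays moved. The work goes in short steps, Python scripts to look and compute and a shell command to move; the robot and the scene stay as the last step left them, time stands still between calls to the robot, and variables do not carry over. Pictures are saved under pics/ and viewed, and the job is handed in when it is done.

```bash
mkdir -p pics
python3 - <<'E'
from workcell import bot
import cv2
print(bot.get_obs())
for n in ["top","side"]:
    p=bot.camera(n); cv2.imwrite(f"pics/{n}0.png",p["frame"][:,:,::-1])
    print(n,{k:p[k] for k in p if k!="frame"})
    for o in ["tin","lid_mid","tab_tip","pad_first","pad_second","pad_tab"]:
        print(o,[(round(d["conf"],2),round(d["centre"][0]*512,1),round(d["centre"][1]*384,1)) for d in bot.tip_of(o,p)][:5])
E
```

```text
{'time': 0.0, 'q': array([6.58879011e+01, 5.00997241e+00, 1.00346659e+01, 9.50976411e+01,
       5.50662865e-04, 8.99999727e+01]), 'qd': array([-0.00257069,  0.05707424, -0.06936479, -0.07093338, -0.12061243,
        0.03569536]), 'joint_efforts': array([-4.83981130e-04, -5.20385492e+01,  4.64803183e+01,  1.64386583e-02,
       -1.01137546e-04, -4.83696880e-06]), 'ee_pos': array([0.22460742, 0.50183811, 0.24959575]), 'tcp_rot': array([ -90.43253007,   89.92705032, -114.54460204]), 'wrist_force': array([0.79624786, 0.25983852, 1.09026519]), 'torque': array([ 0.03458115, -0.04279982,  0.03884611]), 'opening': 0.08563464502235736}
top {'fx': 432.5980955114048, 'fy': 432.5980955114048, 'cx': 257.36873471435814, 'cy': 201.25877855733646, 'R': array([[-0.00511055, -0.99983358,  0.01751249],
       [-0.98435459,  0.00194542, -0.17618812],
       [ 0.17612473, -0.01813892, -0.98420072]]), 't': array([0.03957134, 0.54779444, 1.11152144]), 'shot': 1}
tin [(0.97, 304.1, 211.1), (0.72, 160.4, 275.9), (0.7, 214.3, 187.4)]
lid_mid [(0.88, 308.5, 207.2), (0.77, 210.6, 180.7), (0.7, 157.4, 275.5)]
t
[... 391 characters left out ...]
94326212483, 'cy': 187.85436796636182, 'R': array([[-0.96847599, -0.24876078, -0.01312741],
       [-0.17756231,  0.726327  , -0.66401861],
       [ 0.17471658, -0.64075515, -0.7476008 ]]), 't': array([0.56508126, 0.1175208 , 0.82511635]), 'shot': 2}
tin [(0.87, 284.2, 167.6), (0.8, 225.5, 249.0), (0.74, 345.1, 346.2), (0.39, 221.2, 229.6)]
lid_mid [(0.82, 225.8, 234.9), (0.73, 355.3, 326.7), (0.59, 285.4, 148.4)]
tab_tip [(0.73, 326.0, 274.0), (0.61, 275.4, 222.4)]
pad_first [(0.88, 211.2, 254.3), (0.87, 388.4, 333.4), (0.59, 284.9, 164.3)]
pad_second [(0.85, 259.2, 138.5), (0.84, 205.1, 207.8), (0.57, 329.2, 355.8)]
pad_tab [(0.92, 307.9, 138.1), (0.86, 252.8, 221.8), (0.65, 336.2, 295.9)]
```

View pics/top0.png

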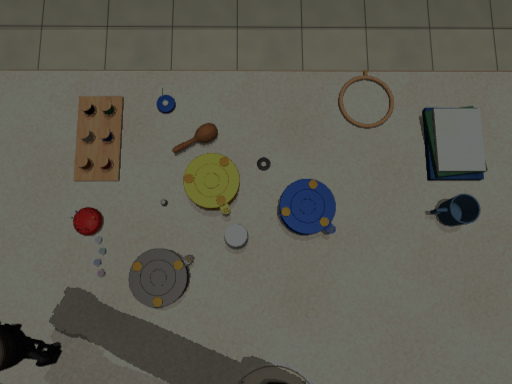

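View pics/side0.png

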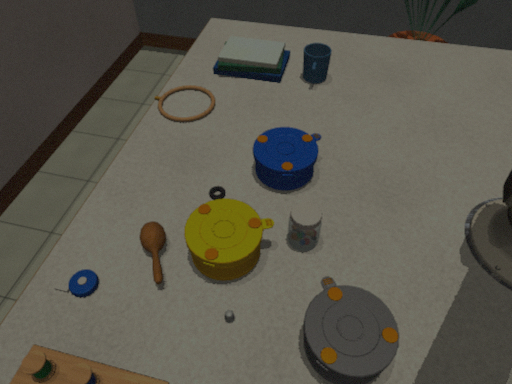

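```bash
cat > h.py <<'E'
import numpy as np, cv2
from workcell import bot
def blobs(p,box):
    hsv=cv2.cvtColor(p["frame"],cv2.COLOR_RGB2HSV)
    m=cv2.inRange(hsv,(8,150,90),(19,255,255)); k=np.zeros_like(m); x0,y0,x1,y1=box; k[y0:y1,x0:x1]=m[y0:y1,x0:x1]
    n,_,s,c=cv2.connectedComponentsWithStats(k)
    return [(int(s[i,4]),c[i].round(1).tolist()) for i in range(1,n) if s[i,4]>15]
def P(p): 
    K=np.array([[p["fx"],0,p["cx"]],[0,p["fy"],p["cy"]],[0,0,1]]); return K@np.c_[p["R"],p["t"]]
def tri(a,ua,b,ub):
    X=cv2.triangulatePoints(P(a),P(b),np.array(ua,float).reshape(2,1),np.array(ub,float).reshape(2,1))[:,0]; return X[:3]/X[3]
def onz(p,u,z):
    d=p["R"].T@np.array([(u[0]-p["cx"])/p["fx"],(u[1]-p["cy"])/p["fy"],1]); c=-p["R"].T@p["t"]
    return c+d*(z-c[2])/d[2]
E
python3 - <<'E'
from h import *
a=bot.camera("top"); b=bot.camera("side")
print(blobs(a,(175,145,245,220)),blobs(b,(180,190,290,285)))
for n,ua,ub in [("first",(189.1,177.3),(211.2,254.3)),("second",(223.8,160.2),(205.1,207.8)),("tab",(222.9,199.1),(252.8,221.8)),("lid",(210.6,180.7),(225.8,234.9)),("tip",(225.4,212.1),(275.4,222.4))]:
    print(n,tri(a,ua,b,ub).round(4),onz(a,ua,.08).round(4),onz(b,ub,.08).round(4))
for n in ["jar_mid","egg_mid","thimble_mid","magnet_mid"]:
    print(n,[(round(d["conf"],2),onz(a,(d["centre"][0]*512,d["centre"][1]*384),.03).round(3)) for d in bot.tip_of(n,a)][:2])
E
```

```text
[(23, [222.6, 159.6]), (30, [187.1, 177.2])] [(85, [204.0, 208.8]), (95, [254.3, 222.6]), (112, [211.1, 253.7])]
first [0.6065 0.218  0.0727] [0.6065 0.2171 0.08  ] [0.6025 0.2224 0.08  ]
second [0.6494 0.1261 0.0836] [0.6529 0.1265 0.08  ] [0.6478 0.1237 0.08  ]
tab [0.5497 0.1285 0.0718] [0.5481 0.128  0.08  ] [0.5482 0.1344 0.08  ]
lid [0.5985 0.1623 0.06  ] [0.5973 0.1607 0.08  ] [0.5894 0.1758 0.08  ]
tip [0.5109 0.1215 0.0753] [0.5139 0.1212 0.08  ] [0.5061 0.1255 0.08  ]
jar_mid [(0.84, array([0.454, 0.1  , 0.03 ]))]
egg_mid [(0.73, array([0.742, 0.173, 0.03 ]))]
thimble_mid [(0.52, array([0.542, 0.301, 0.03 ]))]
magnet_mid [(0.54, array([0.658, 0.031, 0.03 ]))]
```

```bash
cat >> h.py <<'E'
from scipy.spatial.transform import Rotation as Ro
def rot(o): return Ro.from_euler("xyz",o["tcp_rot"],degrees=True).as_matrix()
def shift(target):
    o=bot.get_obs(); R=rot(o); return R.T@(np.array(target)-o["ee_pos"])
E
python3 - <<'E'
from h import *
o=bot.get_obs(); print(rot(o).round(3),shift([.60,.158,.24]).round(4))
E
```

```text
[[-0.     0.408  0.913]
 [-0.     0.913 -0.408]
 [-1.    -0.     0.   ]] [ 0.0103 -0.1607  0.4831]
```

```bash
python3 -m handwheel '[[0,0,0,0,-0.02,0.06,1],[0,0,0,0,-0.04,0.12,1],[0,0,0,0,-0.06,0.18,1],[0,0,0,0,-0.08,0.24,1],[0,0,0,0,-0.1,0.3,1],[0,0,0,0,-0.12,0.36,1],[0,0,0,0.005,-0.14,0.42,1],[0,0,0,0.01,-0.161,0.483,1],[0,0,0,0.01,-0.161,0.483,1],[0,0,0,0.01,-0.161,0.483,1],[0,0,0,0.01,-0.161,0.483,1]]' 20
python3 - <<'E'
from h import *
o=bot.get_obs(); p=bot.camera("wrist"); cv2.imwrite("pics/w1.png",p["frame"][:,:,::-1])
print(o["ee_pos"],o["q"].round(1),rot(o).round(3),o["wrist_force"]); print(p["tool_from_camera"].round(4),p["fx"],p["cx"],p["cy"])
print(blobs(p,(0,0,512,384)))
for n in ["pad_first","pad_second","pad_tab","tin","tab_tip"]:
    print(n,[(round(d["conf"],2),(np.array(d["centre"])*[512,384]).round(1)) for d in bot.tip_of(n,p)][:3])
E
```

```text
time: 2.38
ee_pos: [0.599, 0.1588, 0.2408]
tcp_rot: [73.6, 90.0, 49.5]
wrist_force: [-0.9, 0.5, 0.1]
opening: 0.0
[0.59901894 0.15881904 0.24077941] [14.8 14.7 20.1 95.4  0.  38.9] [[ 0.     0.407  0.913]
 [ 0.     0.913 -0.407]
 [-1.     0.     0.   ]] [-0.90340869  0.50005383  0.10754958]
[[-0.000e+00 -2.916e-01  9.565e-01 -1.245e-01]
 [ 1.000e+00  6.000e-04  2.000e-04  9.000e-04]
 [-6.000e-04  9.565e-01  2.916e-01 -7.470e-02]
 [ 0.000e+00  0.000e+00  0.000e+00  1.000e+00]] 314.9742695866828 249.84374539472213 190.44514928589433
[(548, [202.2, 135.2]), (259, [308.8, 157.9]), (411, [29.8, 178.3]), (188, [239.5, 230.4]), (191, [12.1, 267.8])]
pad_first [(0.63, array([254.8, 158.1])), (0.61, array([ 27. , 183.6])), (0.59, array([312.1, 155.5]))]
pad_second [(0.73, array([ 10.2, 265. ])), (0.65, array([240.2, 233.2]))]
pad_tab [(0.71, array([200.8, 138.7]))]
tin [(0.91, array([ 39.9, 194.2])), (0.83, array([253.1, 159.8]))]
tab_tip [(0.56, array([169.5, 107.1]))]
```

View pics/w1.png

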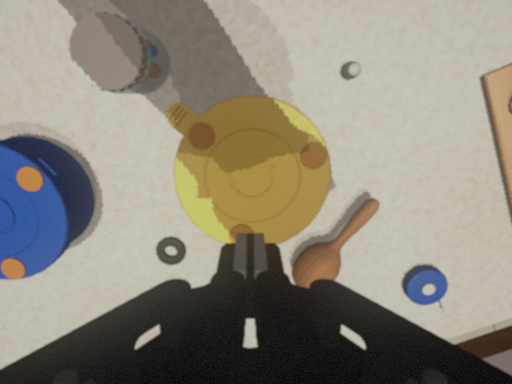

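Run:
```python
from h import *
o=bot.get_obs(); p=bot.camera("wrist");R=rot(o);T=p["tool_from_camera"]
def wz(u,z):
    d=R@T[:3,:3]@np.array([(u[0]-p["cx"])/p["fx"],(u[1]-p["cy"])/p["fy"],1]); c=R@T[:3,3]+o["ee_pos"]; return c+d*(z-c[2])/d[2]
g=cv2.resize(p["frame"][90:260,160:340],None,fx=4,fy=4,interpolation=cv2.INTER_CUBIC); cv2.imwrite("pics/w2.png",cv2.convertScaleAbs(g[:,:,::-1],alpha=1.5))
for n,u in [("tab",(201.5,136)),("first",(313.5,156)),("second",(241,234)),("mid",(252,171))]:
    for z in (.076,.084): print(n,wz(u,z).round(4))
```

```text
tab [0.5468 0.1347 0.076 ]
tab [0.5464 0.1362 0.084 ]
first [0.6057 0.2214 0.076 ]
first [0.6037 0.2205 0.084 ]
second [0.6503 0.1271 0.076 ]
second [0.647  0.1289 0.084 ]
mid [0.5955 0.1635 0.076 ]
mid [0.5938 0.1642 0.084 ]
```

View pics/w2.png

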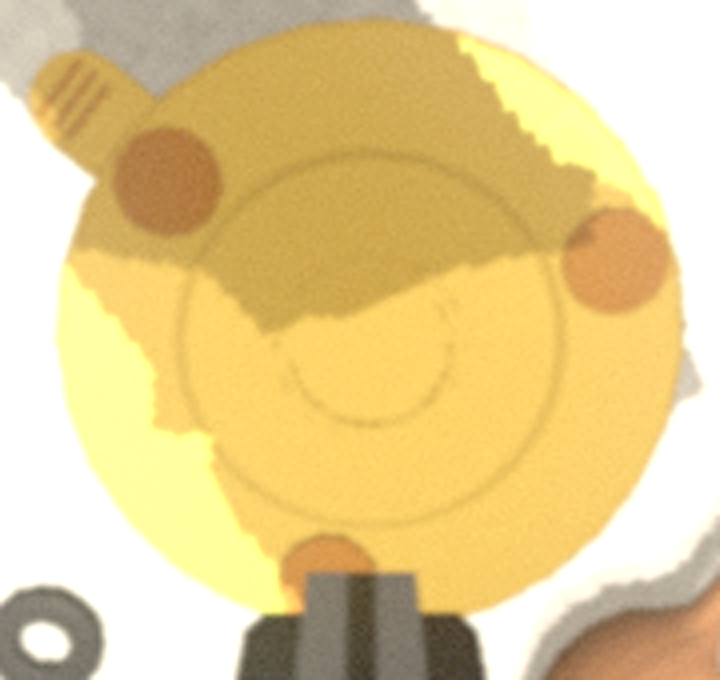

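```bash
python3 -m handwheel '[[0,0,0,0.02,0.03,-0.01,1],[0,0,0,0.06,0.058,-0.0194,1],[0,0,0,0.1,0.058,-0.0194,1],[0,0,0,0.116,0.058,-0.0194,1],[0,0,0,0.116,0.058,-0.0194,1],[0,0,0,0.116,0.058,-0.0194,1]]'
python3 - <<'E'
from h import *
o=bot.get_obs();print(o["ee_pos"],o["wrist_force"],shift([.605,.220,.1]).round(4))
E
```

```text
time: 3.48
ee_pos: [0.6065, 0.2186, 0.1264]
tcp_rot: [43.5, 89.8, 19.4]
wrist_force: [-0.5, -0.6, 1.5]
opening: 0.0
[0.60653779 0.21857262 0.12638482] [-0.49202139 -0.56875253  1.45302445] [ 0.0264  0.0006 -0.002 ]
```

```bash
python3 -m handwheel '[[0,0,0,0.008,0,-0.001,1],[0,0,0,0.014,0,-0.002,1],[0,0,0,0.018,0,-0.002,1],[0,0,0,0.02,0,-0.002,1],[0,0,0,0.02,0,-0.002,1]]'
python3 -m handwheel '[[0,0,0,0.001,0,0,1],[0,0,0,0.002,0,0,1],[0,0,0,0.003,0,0,1],[0,0,0,0.003,0,0,1]]'
python3 - <<'E'
from h import *
a=bot.camera("top"); b=bot.camera("side")
c=lambda p,x0,y0,x1,y1:cv2.resize(p["frame"][y0:y1,x0:x1],(400,400),interpolation=cv2.INTER_CUBIC)
cv2.imwrite("pics/t3.png",cv2.convertScaleAbs(np.hstack([c(a,160,140,260,240),c(b,170,180,290,300)])[:,:,::-1],alpha=1.4))
E
```

```text
time: 4.1
ee_pos: [0.6039, 0.2194, 0.1041]
tcp_rot: [-125.9, 90.0, -150.0]
wrist_force: [0.5, 0.4, 0.7]
opening: -0.0001
time: 4.6
ee_pos: [0.6039, 0.2194, 0.1012]
tcp_rot: [-126.7, 90.0, -150.8]
wrist_force: [0.9, 0.2, -0.2]
opening: -0.0002
```

View pics/t3.png

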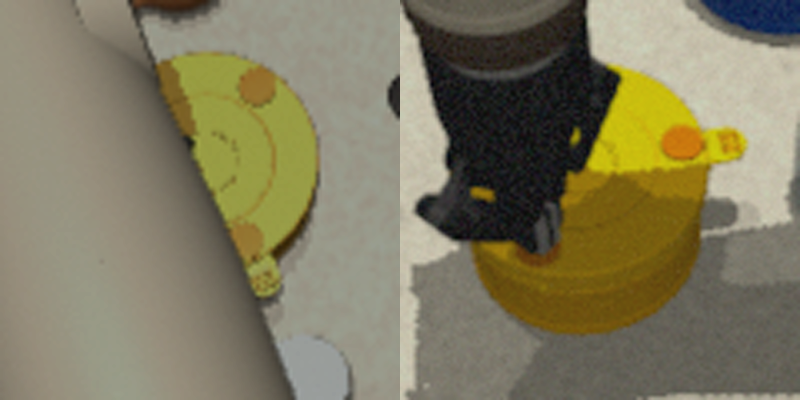

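```bash
for i in 1; do python3 -m handwheel '[[0,0,0,0.001,0,0,1],[0,0,0,0.002,0,0,1],[0,0,0,0.002,0,0,1]]'; python3 -m handwheel '[[0,0,0,0.001,0,0,1],[0,0,0,0.002,0,0,1],[0,0,0,0.002,0,0,1]]'; done | grep -E "pos|force|time"
```

```text
time: 5.08
ee_pos: [0.6039, 0.2194, 0.0991]
wrist_force: [-1.1, 0.4, -0.7]
time: 5.45
ee_pos: [0.604, 0.2195, 0.0977]
wrist_force: [-1.7, 0.4, 2.9]
```

```bash
for i in 1 2; do python3 -m handwheel '[[0,0,0,0.001,0,0,1],[0,0,0,0.001,0,0,1]]'; done | grep -E "pos|force|time"
```

```text
time: 5.7
ee_pos: [0.604, 0.2195, 0.0966]
wrist_force: [-1.5, 0.8, 5.7]
time: 5.95
ee_pos: [0.604, 0.2195, 0.0955]
wrist_force: [-0.4, 0.8, 4.4]
```

```bash
for i in 1 2; do python3 -m handwheel '[[0,0,0,0.001,0,0,1],[0,0,0,0.001,0,0,1]]'; done | grep -E "pos|force|time"
```

```text
time: 6.2
ee_pos: [0.604, 0.2196, 0.0944]
wrist_force: [-0.7, 0.7, 4.6]
time: 6.45
ee_pos: [0.604, 0.2196, 0.0934]
wrist_force: [0.2, -0.1, 4.8]
```

```bash
python3 -m handwheel '[[0,0,0,0.001,0,0,1],[0,0,0,0.001,0,0,1]]' | grep -E "pos|force|time"
```

```text
time: 6.7
ee_pos: [0.6041, 0.2195, 0.0931]
wrist_force: [-2.1, 1.2, 9.0]
```

```bash
python3 -m handwheel '[[0,0,0,0.001,0,0,1],[0,0,0,0.001,0,0,1]]' | grep -E "pos|force|time"
```

```text
time: 6.95
ee_pos: [0.6042, 0.2196, 0.0928]
wrist_force: [-3.4, -0.8, 13.5]
```

```bash
python3 -m handwheel '[[0,0,0,-0.015,0,0,1],[0,0,0,-0.03,0,0,1],[0,0,0,-0.03,-0.035,0.04,1],[0,0,0,-0.03,-0.0663,0.081,1],[0,0,0,-0.03,-0.0663,0.081,1],[0,0,0,-0.03,-0.0663,0.081,1],[0,0,0,-0.03,-0.0663,0.081,1]]'
python3 - <<'E'
from h import *
o=bot.get_obs();print(o["ee_pos"],shift([.651,.126,.104]).round(4))
b=bot.camera("side"); a=bot.camera("top")
c=lambda p,x0,y0,x1,y1:cv2.resize(p["frame"][y0:y1,x0:x1],(400,400),interpolation=cv2.INTER_CUBIC)
cv2.imwrite("pics/t4.png",cv2.convertScaleAbs(np.hstack([c(a,160,140,260,240),c(b,170,180,290,300)])[:,:,::-1],alpha=1.4))
E
```

```text
time: 7.82
ee_pos: [0.6504, 0.1268, 0.1214]
tcp_rot: [161.5, 90.0, 137.5]
wrist_force: [-0.2, -0.1, 0.9]
opening: 0.0001
[0.65041623 0.12684446 0.12144186] [ 0.0174 -0.0005  0.0009]
```

View pics/t4.png

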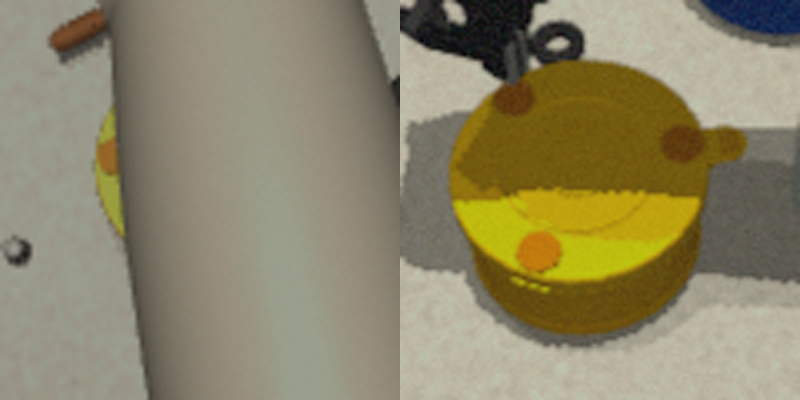

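```bash
(python3 -m handwheel '[[0,0,0,0.006,0,0.001,1],[0,0,0,0.012,0,0.001,1],[0,0,0,0.015,0,0.001,1],[0,0,0,0.015,0,0.001,1]]'; python3 -m handwheel '[[0,0,0,0.001,0,0,1],[0,0,0,0.002,0,0,1],[0,0,0,0.003,0,0,1],[0,0,0,0.003,0,0,1]]') | grep -E "pos|force|time"
```

```text
time: 8.43
ee_pos: [0.6515, 0.1254, 0.1058]
wrist_force: [0.1, 0.3, -0.8]
time: 8.93
ee_pos: [0.6517, 0.1254, 0.1032]
wrist_force: [-0.1, 0.8, -0.1]
```

```bash
for i in 1 2; do python3 -m handwheel '[[0,0,0,0.001,0,0,1],[0,0,0,0.002,0,0,1],[0,0,0,0.002,0,0,1]]'; done | grep -E "pos|force|time"
```

```text
time: 9.3
ee_pos: [0.6516, 0.1254, 0.1011]
wrist_force: [0.2, -0.1, 0.5]
time: 9.68
ee_pos: [0.6518, 0.1254, 0.0997]
wrist_force: [-0.6, 0.3, 3.9]
```

```bash
for i in 1 2 ; do python3 -m handwheel '[[0,0,0,0.001,0,0,1],[0,0,0,0.002,0,0,1],[0,0,0,0.002,0,0,1]]'; done | grep -E "pos|force|time"
```

```text
time: 10.05
ee_pos: [0.6519, 0.1254, 0.0973]
wrist_force: [0.1, -0.2, 3.5]
time: 10.42
ee_pos: [0.6518, 0.1253, 0.0952]
wrist_force: [2.5, -1.2, 3.3]
```

```bash
for i in 1 2 ; do python3 -m handwheel '[[0,0,0,0.001,0,0,1],[0,0,0,0.001,0,0,1]]'; done | grep -E "pos|force|time"
```

```text
time: 10.68
ee_pos: [0.6518, 0.1254, 0.0943]
wrist_force: [2.1, -2.6, 4.5]
time: 10.92
ee_pos: [0.6518, 0.1253, 0.0933]
wrist_force: [2.7, -2.4, 4.5]
```

```bash
for i in 1 2 ; do python3 -m handwheel '[[0,0,0,0.001,0,0,1],[0,0,0,0.001,0,0,1]]'; done | grep -E "pos|force|time"
```

```text
time: 11.18
ee_pos: [0.6518, 0.1254, 0.0929]
wrist_force: [1.1, -2.3, 8.8]
time: 11.42
ee_pos: [0.6519, 0.1254, 0.0926]
wrist_force: [0.3, -3.0, 11.7]
```

```bash
python3 -m handwheel '[[0,0,0,-0.015,0,0,1],[0,0,0,-0.03,0,0,1],[0,0,0,-0.03,-0.018,-0.05,1],[0,0,0,-0.03,-0.0357,-0.0988,1],[0,0,0,-0.03,-0.0357,-0.0988,1],[0,0,0,-0.03,-0.0357,-0.0988,1],[0,0,0,-0.03,-0.0357,-0.0988,1]]'
python3 - <<'E'
from h import *
o=bot.get_obs();print(o["ee_pos"],shift([.547,.133,.106]).round(4))
b=bot.camera("side"); a=bot.camera("top")
c=lambda p,x0,y0,x1,y1:cv2.resize(p["frame"][y0:y1,x0:x1],(400,400),interpolation=cv2.INTER_CUBIC)
cv2.imwrite("pics/t5.png",cv2.convertScaleAbs(np.hstack([c(a,160,140,260,240),c(b,170,180,290,300)])[:,:,::-1],alpha=1.4))
E
```

```text
time: 12.3
ee_pos: [0.548, 0.1333, 0.1216]
tcp_rot: [43.1, 90.0, 19.0]
wrist_force: [-0.3, -0.8, 0.5]
opening: 0.0003
[0.5480008  0.13327649 0.12162259] [ 0.0156 -0.0007 -0.0008]
```

View pics/t5.png

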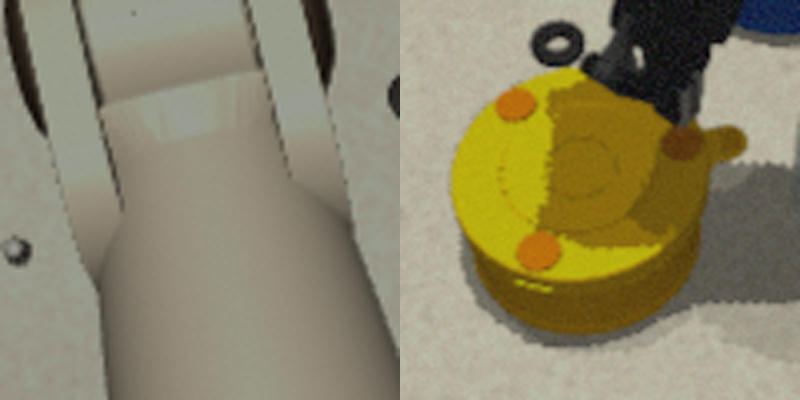

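```bash
(python3 -m handwheel '[[0,0,0,0.006,0,-0.001,1],[0,0,0,0.012,0,-0.001,1],[0,0,0,0.015,0,-0.001,1],[0,0,0,0.015,0,-0.001,1]]'; python3 -m handwheel '[[0,0,0,0.001,0,0,1],[0,0,0,0.002,0,0,1],[0,0,0,0.003,0,0,1],[0,0,0,0.003,0,0,1]]') | grep -E "pos|force|time"
```

```text
time: 12.9
ee_pos: [0.5458, 0.1336, 0.1059]
wrist_force: [-0.3, -0.1, 0.1]
time: 13.4
ee_pos: [0.546, 0.1336, 0.1032]
wrist_force: [0.4, -1.5, -0.2]
```

```bash
for i in 1 2; do python3 -m handwheel '[[0,0,0,0.001,0,0,1],[0,0,0,0.002,0,0,1],[0,0,0,0.002,0,0,1]]'; done | grep -E "pos|force|time"
```

```text
time: 13.78
ee_pos: [0.546, 0.1336, 0.1012]
wrist_force: [-0.3, -0.1, 0.7]
time: 14.15
ee_pos: [0.546, 0.1336, 0.0991]
wrist_force: [-0.5, -0.2, -0.3]
```

```bash
for i in 1 2 ; do python3 -m handwheel '[[0,0,0,0.001,0,0,1],[0,0,0,0.002,0,0,1],[0,0,0,0.002,0,0,1]]'; done | grep -E "pos|force|time"
```

```text
time: 14.52
ee_pos: [0.5461, 0.1336, 0.0976]
wrist_force: [-0.3, 0.4, 2.4]
time: 14.9
ee_pos: [0.546, 0.1336, 0.0953]
wrist_force: [-1.3, -1.0, 3.6]
```

```bash
for i in 1 2 ; do python3 -m handwheel '[[0,0,0,0.001,0,0,1],[0,0,0,0.001,0,0,1]]'; done | grep -E "pos|force|time"
```

```text
time: 15.15
ee_pos: [0.546, 0.1336, 0.0942]
wrist_force: [-1.3, -0.1, 3.3]
time: 15.4
ee_pos: [0.546, 0.1336, 0.0932]
wrist_force: [-0.1, -0.2, 3.2]
```

```bash
for i in 1 2 ; do python3 -m handwheel '[[0,0,0,0.001,0,0,1],[0,0,0,0.001,0,0,1]]'; done | grep -E "pos|force|time"
```

```text
time: 15.65
ee_pos: [0.546, 0.1336, 0.0928]
wrist_force: [-2.5, -0.7, 6.9]
time: 15.9
ee_pos: [0.5461, 0.1336, 0.0924]
wrist_force: [-5.4, -1.5, 11.9]
```

```bash
python3 -m handwheel '[[0,0,0,-0.015,0,0,1],[0,0,0,-0.05,0,0,1],[0,0,0,-0.1,0,-0.02,1],[0,0,0,-0.15,0,-0.06,1],[0,0,0,-0.16,0,-0.12,1],[0,0,0,-0.16,0,-0.18,1],[0,0,0,-0.16,0,-0.18,1],[0,0,0,-0.16,0,-0.18,1]]'
python3 - <<'E'
from h import *
b=bot.camera("side"); a=bot.camera("top"); print(blobs(b,(180,190,290,285)))
for n in ["pad_first","pad_second","pad_tab","tin","jar_mid","egg_mid","thimble_mid","magnet_mid"]:
    print(n,[(round(d["conf"],2),(np.array(d["centre"])*[512,384]).round(1)) for d in bot.tip_of(n,b)][:3])
cv2.imwrite("pics/s6.png",b["frame"][:,:,::-1])
c=lambda p,x0,y0,x1,y1:cv2.resize(p["frame"][y0:y1,x0:x1],(400,400),interpolation=cv2.INTER_CUBIC)
cv2.imwrite("pics/t6.png",cv2.convertScaleAbs(np.hstack([c(a,160,140,260,240),c(b,170,180,290,300)])[:,:,::-1],alpha=1.4))
E
```

```text
time: 16.9
ee_pos: [0.382, 0.2073, 0.2516]
tcp_rot: [41.2, 89.9, 17.1]
wrist_force: [0.7, -1.0, 0.2]
opening: 0.0002
[(87, [204.2, 211.1]), (92, [254.2, 224.1]), (109, [211.2, 255.2])]
pad_first [(0.87, array([388.6, 334.7])), (0.76, array([286.3, 163.9]))]
pad_second [(0.8, array([259.1, 139. ])), (0.77, array([206.6, 208.5])), (0.56, array([325.9, 354.9]))]
pad_tab [(0.96, array([337.8, 292.8])), (0.81, array([308.1, 134.6])), (0.58, array([251.8, 222. ]))]
tin [(0.83, array([225.1, 247.2])), (0.82, array([344. , 344.3])), (0.76, array([280.8, 162.3]))]
jar_mid [(0.74, array([302. , 226.4])), (0.48, array([251. , 226.4]))]
egg_mid [(0.75, array([153.8, 236.4]))]
thimble_mid [(0.63, array([226.8, 312.2]))]
magnet_mid [(0.65, array([220. , 190.7]))]
```

View pics/t6.png

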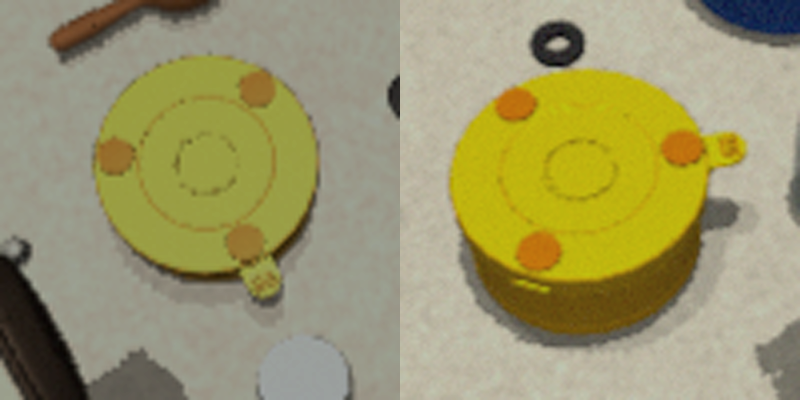

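View pics/s6.png

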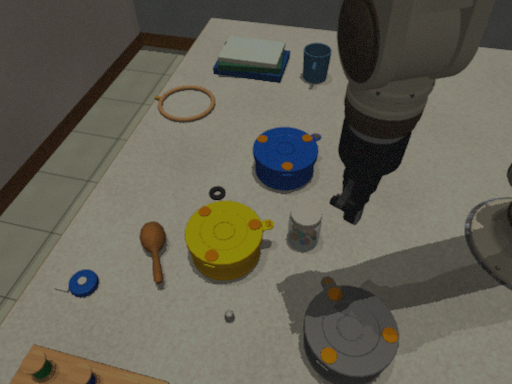

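```bash
python3 -c "
from workcell import bot
o=bot.get_obs();print(o['time'],o['wrist_force'],o['qd']);print(bot.job_done())"
```

```text
17.4 [ 0.45765715 -0.05449387  0.54102397] [ 0.18754723 -0.24942612 -0.06712353 -0.06511447 -0.00712885 -0.06805904]
the job is handed in; nothing more can be done
None
```

I pressed the yellow tin's three pads home in the order you asked: first the pad clockwise after the pull tab, then the next one, then the tab's own pad. I used the shut fingertips straight down, then took the hand clear and handed the job in at 17.4 s.

- **Pads:** each one gave at about 3–6 N, then stopped hard with the TCP at about 92.4–92.8 mm. That puts the fingertip at roughly 74 mm, which is home. I backed off at 12–14 N vertical wrist force (the highest reading), well under the 40 N limit.
- **Last pictures:** the lid looks level and the tin, jar, egg, thimble and magnet look unmoved by eye. The pads sit 1.5–2.3 px lower in the side view, about 4–6 mm, which agrees with how far I pressed them.
- **Wrist force:** it read close to zero once the hand was clear.
- **Disagreements:**
    - My first estimates of the pad positions differed by up to 7 mm between cameras. I averaged them and checked the alignment in close-up pictures before each press.
    - In the last side picture the network missed the yellow tin's first pad, which colour and eye both showed plainly.

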